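# Stack the sorting trays

### The job

Put the craft organiser back together on the cork board: first the deep two-compartment tray, on it the medium four-compartment tray, then the shallow six-compartment tray, and last the lid. Set each one centred and square on what is beneath it, lengthwise along the board (either end may face either way), and leave the glue bottle, the jar and the brush where they are.

Things in the scene. Friction and masses are not known exactly. Their poses are not given: they have to be found in the camera images.
- deep_center (a point): Deepest open plywood tray, 60 mm high, 2 long compartments (no cross walls). 120 (x) by 108 mm (y). A 12 mm thick upright grip rib, as high as the walls, runs along x at y = 0 from end to end, with a 44 mm wide trough on each side; walls and floor 4 mm. Point: centre, half-way up (30 mm above its underside); z up.
- middle_center (a point): Open plywood tray of medium depth, 45 mm high, 4 compartments (4 mm cross walls at x = +34 mm only). 120 (x) by 108 mm (y). A 12 mm thick upright grip rib, as high as the walls, runs along x at y = 0 from end to end, with a 44 mm wide trough on each side; walls and floor 4 mm. Point: centre, half-way up (22.5 mm above its underside); z up.
- shallow_center (a point): Shallowest open plywood tray, 32 mm high, 6 compartments (4 mm cross walls at x = +34 and -34 mm). 120 (x) by 108 mm (y). A 12 mm thick upright grip rib, as high as the walls, runs along x at y = 0 from end to end, with a 44 mm wide trough on each side; walls and floor 4 mm. Point: centre, half-way up (16 mm above its underside); z up.
- lid_center (a point): Flat plywood lid, 120 (x) by 108 mm (y), plate 8 mm thick, with a solid upright wooden grip bar on top along its x axis, centred: 70 mm long, 12 mm thick, 28 mm high (overall height 36 mm). Point: centre, half-way up overall (18 mm above its underside); z up.
- base: Fixed low board with a white edge and a cork top, 150 (x) by 138 mm (y), top 10 mm above its origin; the stack is built on it. Origin: centre of its underside on the table; x along its length.
- glue: Bystander: white glue bottle with orange cap, 54 mm diameter, 130 mm high. Origin: centre of its underside.
- jar: Bystander: glass jar with steel lid, 72 mm diameter, 85 mm high. Origin: centre of its underside.
- brush: Bystander: flat brush, about 200 mm long, lying on the table beyond the trays, roughly crosswise. Origin: underside, near its middle.
Not all that is in view belongs to the job. What is shaped like the part that bears lid_center but turquoise or yellow is not meant.

How it is judged:
On the way, in this order (a step that is already met when the one before it is completed fails the run):
1. the deep tray stands on the cork board (horizontal distance between deep_center and base below 0.012 m and z of deep_center in the frame of base between 0.036 and 0.044 m and angle between the x axis of deep_center and the x axis of base, either way round below 0.16 rad and angle between deep_center's own z axis and vertical below 0.06 rad), for 0.2 s.
2. the middle tray stands on the deep tray (horizontal distance between middle_center and deep_center below 0.01 m and z of middle_center in the frame of deep_center between 0.0485 and 0.0565 m and angle between the x axis of middle_center and the x axis of deep_center, either way round below 0.16 rad and angle between middle_center's own z axis and vertical below 0.06 rad), for 0.2 s.
3. the shallow tray stands on the middle tray (horizontal distance between shallow_center and middle_center below 0.01 m and z of shallow_center in the frame of middle_center between 0.0345 and 0.0425 m and angle between the x axis of shallow_center and the x axis of middle_center, either way round below 0.16 rad and angle between shallow_center's own z axis and vertical below 0.06 rad), for 0.2 s.
4. the lid lies on the shallow tray (horizontal distance between lid_center and shallow_center below 0.01 m and z of lid_center in the frame of shallow_center between 0.03 and 0.038 m and angle between the x axis of lid_center and the x axis of shallow_center, either way round below 0.16 rad and angle between lid_center's own z axis and vertical below 0.06 rad), for 0.2 s.
At the end, for the whole second after the job is handed in: Stack on the cork board, from below: deep, middle, shallow, lid. Deep tray within 12 mm of the board's centre, each other within 10 mm of the centre beneath and 4 mm of its seated height; turned within 0.16 rad of what is beneath (either way round), level within 0.06 rad, at rest (all of step 1 and all of step 2 and all of step 3 and all of step 4 and linear speed of each of deep, middle, shallow, lid below 0.02 m/s and angular speed of each of deep, middle, shallow, lid below 0.15 rad/s); the robot touches nothing.
It fails at once if the glue is disturbed (shifted more than 30 mm) (distance of glue from where it was at the start of the episode above 0.03 m).
It fails at once if the jar is disturbed (shifted more than 30 mm) (distance of jar from where it was at the start of the episode above 0.03 m).
It fails at once if the brush is disturbed (shifted more than 30 mm) (distance of brush from where it was at the start of the episode above 0.03 m).
It also fails if it takes over 106 s, if anything falls off the work surface, if the arm or the gripper's body presses on something with over 40 N, if the wrist force passes 120 N, or if a joint passes its speed limit or range.

### The arm

A 7-joint arm with a two-finger parallel gripper is mounted at the origin on the work surface. World frame = base frame: x ahead of the robot, y to its left, z up, the work surface at z = 0. Lengths are in m, angles in rad, forces in N, time in s.
With the tool pointing down it reaches from about 0.425 to 0.875 m from the base axis. Payload 8.4 kg.
Tool frame: the origin (TCP) lies at the very end of the fingers, on their centre line; the grasp point (between the pads) lies 19 mm behind it; z points along the fingers, y is the line along which they close (so a half turn about z gives the same grasp; the last joint's range is limited). The gripper opens to 87 mm and grips with 3 to 60 N. Pads are 19 mm wide; open, the fingers measure 117 mm over their backs; the gripper's body (75 mm by 190 mm) begins 51 mm behind the grasp point.
Start: joints at [-1.256, 0.333, 0.04, 1.465, -0.013, 1.343, -0.059], TCP at [0.261, 0.595, 0.223] pointing down, gripper open.
Joint ranges: [-2.58, 2.58], [-0.38, 2.09], [-1.3, 1.39], [0.25, 2.4], [-1.5, 4.64], [0.08, 2.09], [-2.65, 2.65]. Speed limits (rad/s): [2.22, 2.22, 2.79, 2.79, 3.14, 3.14, 3.14].

### API

Orientations are given as [roll, pitch, yaw] about the fixed x, y, z axes, in that order (R = Rz(yaw) Ry(pitch) Rx(roll)).
In Python, from plant import * gives the robot as it stands.
- The arm moves only by the tool jog_arm, never from a script. Its argument "rows" is a list of rows, each a list of 7 numbers: the shift along the tool's x, y, z in mm, then the turn, a rotation vector about the tool's x, y, z in rad, then the finger opening in mm, from 0 to 87. A call has 1 to 5 rows; each row shifts and turns the commanded pose from where the row before left it, along the tool's axes as they then stand; what a row does not reach is not made up. A row lasts 1/12 s, in which the tool goes at most 41.7 mm and 7.16 degrees, less where a joint would pass 70% of its speed; a pose out of reach is approached as far as the arm can. A call is refused whole if a number of a shift passes 41.7 or a number of a turn 0.125, either way. A call with a gripper value outside its range is refused whole. The fingers move at their own pace and stop on an object; "squeeze" is the grip in N (left out, the last holds). Time passes only in rows, so rows that do not move let the fingers close. It gives the time, the measured TCP pose, the force, the opening and the grip force at its end, in the units of the state.
- sense(): the state, without advancing time (a new reading comes with each control period).
- grab_frame(name): name is "scene" or "top" or "wrist"; returns a dict with "img" (384x512x3 uint8, red, green, blue), "fx", "fy", "cx", "cy" (pixels), "extrinsics" (4x4, takes a point from world to camera coordinates); the wrist camera has in their place "mount" (4x4, takes a point from camera to tool coordinates, whose origin is the TCP and whose axes are the flange's). Camera axes: x right, y down, z forward; pixel columns grow to the right and rows downward; lengths in m; the calibration is good to about 2 mm. A picture is of the moment at which its call begins: read the wrist's pose just before it. There is no depth.
- finish_job(): hands the job in; it is judged then, once.
The state is a dict: "time_s": time; "q": joint angles; "qvel": joint speeds; "joint_efforts": joint torques, N m; "eef_pos": TCP position; "eef_rot": TCP orientation; "ft_force": force on the tool from outside, world axes, zero at the start; "wrist_torque": the same for the moment, N m; "opening": opening from 0.0 (shut) to 1.0 (fully open); "grip_force": force on a finger pad.
Only numpy, scipy, OpenCV 4.12 (cv2) and the standard library are available. Lean on these libraries where they do the work, as an engineer would, in place of code of your own. Each camera call takes 0.05 s, during which the arm holds its last target. There are 200 camera calls.

## Working session

There is one attempt and no reset: what is moved stays moved. The work goes in short steps, Python scripts to look and compute and a tool call to move; the robot and the scene stay as the last step left them, time stands still between calls to the robot, and variables do not carry over. Pictures are saved under pics/ and viewed, at most 14 in all, crops included, and the job is handed in when it is done.

Besides the shell and the picture viewer there is one more tool, called after "Emit:" as name([rows], argument=value, ...), one row to a line, values as JSON. jog_arm: Moves the arm, as the interface text tells. Its arguments: {"type":"object","properties":{"rows":{"type":"array","items":{"type":"array","items":{"type":"number"}}},"squeeze":{"type":"number"}},"required":["rows"]}

```bash
mkdir -p pics; ls
python3 - <<'E'
from plant import *
import cv2,numpy as np
s=sense();print(s)
for n in("scene","top"):
    f=grab_frame(n);cv2.imwrite(f"pics/{n}0.png",f["img"][...,::-1]);np.savez(f"{n}0.npz",**f)
    print(n,f["fx"],f["cx"],f["cy"],np.round(f["extrinsics"],3).tolist())
E
```

```text
pics
{'time_s': 0.0, 'q': array([-1.25623334,  0.33389721,  0.03990104,  1.4662783 , -0.01339409,
        1.34328595, -0.05850689]), 'qvel': array([ 2.48469866e-05, -2.78993092e-04, -3.43314976e-04, -4.50807864e-04,
        4.64440174e-04, -3.15120333e-04,  8.47870643e-05]), 'joint_efforts': array([-6.38375514e-04, -6.56377101e+01,  1.33501042e+00, -4.03806531e+01,
       -5.98500925e-02,  4.46981960e-02,  1.72289092e-04]), 'eef_pos': array([0.26119397, 0.5947015 , 0.22166506]), 'eef_rot': array([-3.13999471e+00,  1.23163351e-04,  2.72778115e+00]), 'ft_force': array([ 0.32817182, -0.0999875 , -0.36709931]), 'wrist_torque': array([-0.02751969,  0.01743747,  0.0230161 ]), 'grip_force': 0.0, 'opening': 1.0013838809330646}
scene 464.98987918105047 245.14966876115477 196.73185067662857 [[-0.317, 0.948, 0.011, 0.121], [0.706, 0.244, -0.665, -0.421], [-0.633, -0.202, -0.747, 1.878], [0.0, 0.0, 0.0, 1.0]]
top 394.03238339654297 253.4715740621648 191.5956648306888 [[0.017, -1.0, 0.013, 0.033], [-0.992, -0.019, -0.125, 0.623], [0.125, -0.011, -0.992, 1.27], [0.0, 0.0, 0.0, 1.0]]
```

View pics/top0.png

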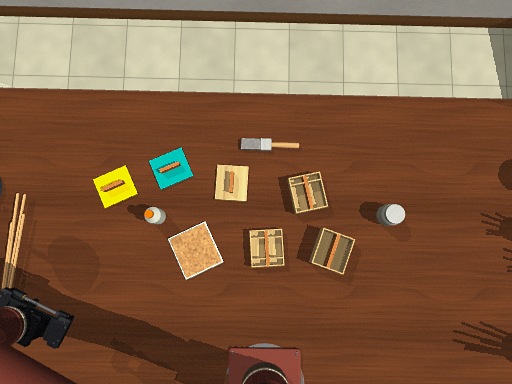

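View pics/scene0.png

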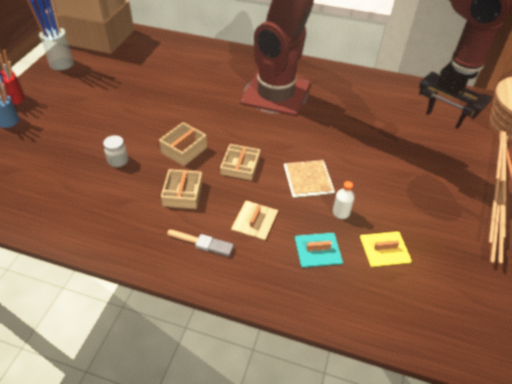

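Candidates in the top view are deep tray (332,251), middle (308,192) and shallow (266,248). The plain lid is at (232,182), with the turquoise (171,168) and yellow (115,186) decoys. The board is at (196,250). I'll check the choices in one crop and measure.

```bash
cat > h.py <<'E'
import numpy as np,cv2
from scipy.spatial.transform import Rotation as R
def ray(f,uv,z,E=None):
    E=f["extrinsics"] if E is None else E
    uv=np.atleast_2d(uv).astype(float)
    d=np.c_[(uv[:,0]-f["cx"])/f["fx"],(uv[:,1]-f["cy"])/f["fy"],np.ones(len(uv))]@E[:3,:3]
    c=-E[:3,:3].T@E[:3,3]
    return c+d*((z-c[2])/d[:,2])[:,None]
def rect(p):  # centre, sizes, angle of long axis for world xy points
    c,(w,h),a=cv2.minAreaRect((p[:,:2]*1000).astype(np.float32))
    return np.array(c)/1000,(w,h),a
E
python3 - <<'E'
from h import *
f=dict(np.load("top0.npz"))
im=f["img"][...,::-1].copy()
cv2.imwrite("pics/crop0.png",cv2.resize(im[130:285,160:365],None,fx=3.8,fy=3.8,interpolation=cv2.INTER_CUBIC))
hsv=cv2.cvtColor(im,cv2.COLOR_BGR2HSV)
for n,p in dict(deep=(320,250),table=(360,150),lid=(222,175),board=(196,250),rib=(334,250)).items(): print(n,hsv[p[1],p[0]])
m=((hsv[...,2]>115)).astype(np.uint8)
for n,(u,v,z) in dict(deep=(332,251,.06),middle=(308,192,.045),shallow=(266,248,.032),lid=(232,182,.008),board=(196,250,.01)).items():
    k=np.zeros_like(m);k[v-32:v+32,u-32:u+32]=1
    cs=max(cv2.findContours(m*k,cv2.RETR_EXTERNAL,cv2.CHAIN_APPROX_NONE)[0],key=cv2.contourArea)[:,0]
    c,s,a=rect(ray(f,cs,z));print(n,np.round(c,4),np.round(s,1),round(a,1),cs.min(0),cs.max(0))
E
```

```text
deep [ 18 119 133]
table [ 10 174 123]
lid [ 22 108 241]
board [ 16 146 199]
rib [ 14 181 226]
deep [ 0.4453 -0.2343] [139.  158.5] 70.1 [311 227] [363 274]
middle [ 0.643  -0.1365] [177.5 211.7] 1.1 [276 160] [339 213]
shallow [ 0.4427 -0.0169] [127.7 140.8] 4.5 [249 226] [291 267]
lid [0.6607 0.0934] [134.8 163.4] 0.8 [215 162] [263 201]
board [0.4292 0.2332] [207.7 210.6] 1.0 [164 218] [227 281]
```

View pics/crop0.png

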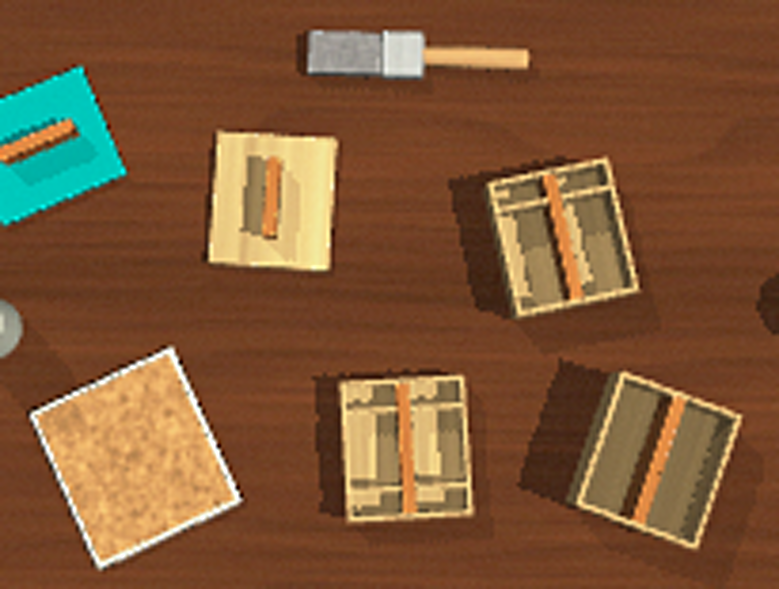

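The crop confirms it: deep has no cross walls, middle has one, shallow has two, and the lid is the plain one. Next I'll take precise poses from the orange ribs and the board outline.

Run:
```python
from h import *
f=dict(np.load("top0.npz"))
im=f["img"][...,::-1].copy()
hsv=cv2.cvtColor(im,cv2.COLOR_BGR2HSV)
H,S,V=cv2.split(hsv)
rib=((H<17)&(S>140)&(V>170)).astype(np.uint8)
brd=(V>165).astype(np.uint8)
for n,(u,v,z,m,r) in dict(deep=(332,251,.06,rib,24),middle=(308,192,.045,rib,24),shallow=(266,248,.032,rib,24),lid=(232,182,.036,rib,20),board=(196,250,.01,brd,32)).items():
    k=np.zeros_like(m);k[v-r:v+r,u-r:u+r]=1
    cs=max(cv2.findContours(m*k,cv2.RETR_EXTERNAL,cv2.CHAIN_APPROX_NONE)[0],key=cv2.contourArea)
    c,s,a=rect(ray(f,cs[:,0],z))
    b=cv2.boxPoints(((c[0]*1000,c[1]*1000),s,a));e=[b[1]-b[0],b[2]-b[1]];e=max(e,key=np.linalg.norm)
    print(n,np.round(c,4),np.round(s,1),"yaw",round(np.arctan2(e[1],e[0])%np.pi,3))
print("glue",ray(f,(154,214),.13),"jar",ray(f,(393,214),.085))
```

```text
deep [ 0.4339 -0.2154] [ 10.8 110.6] yaw 2.801
middle [ 0.6244 -0.1363] [110.3  11.3] yaw 0.227
shallow [ 0.4394 -0.0022] [107.9  11.7] yaw 0.086
lid [0.6571 0.1197] [11.2 68. ] yaw 3.095
board [0.4271 0.2341] [149.9 137.7] yaw 0.457
glue [[0.53619001 0.34786299 0.13      ]] jar [[ 0.55297616 -0.40270689  0.085     ]]
```

```bash
cat >> h.py <<'E'
def plan(x,y,z,yaw,step=38.,rs=.115):
    from plant import sense
    s=sense();p=np.array(s["eef_pos"]);r=s["eef_rot"];t=np.array([x,y,z])
    y0=r[2];dy=(yaw-y0+np.pi)%(2*np.pi)-np.pi
    n=int(max(np.ceil(np.linalg.norm(t-p)*1000/step),np.ceil(abs(dy)/rs),1))
    d=(t-p)*1000/n;o=[]
    Rm=R.from_euler("xyz",r).as_matrix()
    for i in range(n):
        v=(R.from_rotvec([0,0,dy/n*i]).as_matrix()@Rm).T@d
        o.append([round(float(a),1) for a in v]+[0,0,round(-dy/n,3)])
    print(f"t={s['time_s']:.2f}",np.round(p,4),np.round(r,3),"op",round(s["opening"]*87,1),"grip",round(s["grip_force"],1));[print(q) for q in o]
E
python3 -c "
from h import *
plan(.5,.15,.21,2.801)"
```

```text
t=0.10 [0.2612 0.5947 0.2217] [-3.14   0.     2.728] op 86.9 grip 0.0
[-28.4, -22.2, 0.9, 0, 0, np.float64(-0.005)]
[-28.3, -22.4, 0.9, 0, 0, np.float64(-0.005)]
[-28.2, -22.5, 0.9, 0, 0, np.float64(-0.005)]
[-28.0, -22.7, 0.9, 0, 0, np.float64(-0.005)]
[-27.9, -22.8, 0.9, 0, 0, np.float64(-0.005)]
[-27.8, -23.0, 0.9, 0, 0, np.float64(-0.005)]
[-27.7, -23.1, 0.9, 0, 0, np.float64(-0.005)]
[-27.6, -23.3, 0.9, 0, 0, np.float64(-0.005)]
[-27.4, -23.4, 0.9, 0, 0, np.float64(-0.005)]
[-27.3, -23.5, 0.9, 0, 0, np.float64(-0.005)]
[-27.2, -23.7, 0.9, 0, 0, np.float64(-0.005)]
[-27.1, -23.8, 0.9, 0, 0, np.float64(-0.005)]
[-26.9, -24.0, 0.9, 0, 0, np.float64(-0.005)]
[-26.8, -24.1, 0.9, 0, 0, np.float64(-0.005)]
```

Emit:
jog_arm([
  [-28,-22.5,1,0,0,-0.005,44],
  [-28,-22.5,1,0,0,-0.005,44],
  [-28,-22.5,1,0,0,-0.005,44],
  [-28,-23,1,0,0,-0.005,44],
  [-28,-23,1,0,0,-0.005,44],
])

```text
time_s: 0.52
eef_pos: [0.3459, 0.4339, 0.2171]
eef_rot: [-3.141, -0.0, 2.753]
ft_force: [2.1, -0.6, -0.2]
opening: 0.706
grip_force: 0.0
```

Emit:
jog_arm([
  [-28,-23,1,0,0,-0.005,44],
  [-28,-23,1,0,0,-0.005,44],
  [-27.5,-23,1,0,0,-0.005,44],
  [-27.5,-23,1,0,0,-0.005,44],
  [-27.5,-23,1,0,0,-0.005,44],
])

```text
time_s: 0.93
eef_pos: [0.432, 0.2758, 0.2123]
eef_rot: [-3.141, -0.0, 2.778]
ft_force: [0.8, 1.6, 0.3]
opening: 0.514
grip_force: 0.0
```

Emit:
jog_arm([
  [-27,-23.5,1,0,0,-0.005,44],
  [-27,-24,1,0,0,-0.005,44],
  [-27,-24,1,0,0,-0.005,44],
  [-27,-24,1,0,0,-0.005,44],
])

```text
time_s: 1.27
eef_pos: [0.4998, 0.1487, 0.2084]
eef_rot: [-3.142, -0.0, 2.798]
ft_force: [0.2, -0.4, -0.7]
opening: 0.507
grip_force: 0.0
```

```bash
sed -i 's/\[print(q) for q in o\]/print(n,*[[float(b) for b in o[i]] for i in sorted({0,n\/\/2,n-1})])/' h.py; python3 -c "
from h import *
plan(.434,-.2154,.2,2.801)"
```

```text
t=1.27 [0.4998 0.1487 0.2084] [-3.142 -0.     2.798] op 44.1 grip 0.0
10 [-6.1, -36.5, 0.8, 0.0, 0.0, -0.0] [-6.0, -36.5, 0.8, 0.0, 0.0, -0.0] [-6.0, -36.5, 0.8, 0.0, 0.0, -0.0]
```

Emit:
jog_arm([
  [-24,-29,1,0,0,0,44],
  [-9,-36,1,0,0,0,44],
  [-9,-36,1,0,0,0,44],
  [-9,-36,1,0,0,0,44],
  [-9,-36,1,0,0,0,44],
])

```text
time_s: 1.68
eef_pos: [0.497, -0.0344, 0.2033]
eef_rot: [-3.141, -0.001, 2.798]
ft_force: [0.4, -0.8, 0.7]
opening: 0.505
grip_force: 0.0
```

Emit:
jog_arm([
  [0,-38,1,0,0,0,44],
  [0,-38,1,0,0,0,44],
  [0,-38,1,0,0,0,44],
  [0,-38,1,0,0,0,44],
  [0,-38,0,0,0,0,44],
])

```text
time_s: 2.1
eef_pos: [0.4324, -0.213, 0.1993]
eef_rot: [3.141, -0.0, 2.798]
ft_force: [0.9, -0.9, -0.5]
opening: 0.508
grip_force: 0.0
```

```bash
cat >> h.py <<'E'
def wrist(name):
    from plant import sense,grab_frame
    s=sense();f=grab_frame("wrist")
    T=np.eye(4);T[:3,:3]=R.from_euler("xyz",s["eef_rot"]).as_matrix();T[:3,3]=s["eef_pos"]
    f["extrinsics"]=np.linalg.inv(T@f["mount"]);f["pos"]=s["eef_pos"];np.savez(name+".npz",**f)
    cv2.imwrite(f"pics/{name}.png",f["img"][...,::-1]);return f
def ribpose(f,z):
    h=cv2.cvtColor(f["img"],cv2.COLOR_RGB2HSV);H,S,V=cv2.split(h)
    m=((H<17)&(S>140)&(V>170)).astype(np.uint8)
    for cs in sorted(cv2.findContours(m,cv2.RETR_EXTERNAL,cv2.CHAIN_APPROX_NONE)[0],key=cv2.contourArea)[::-1][:3]:
        c,s,a=rect(ray(f,cs[:,0],z))
        b=cv2.boxPoints(((c[0]*1000,c[1]*1000),s,a));e=max([b[1]-b[0],b[2]-b[1]],key=np.linalg.norm)
        print("rib",np.round(c,4),np.round(s,1),"yaw",round(float(np.arctan2(e[1],e[0])%np.pi),3),"px",cs[:,0].mean(0).round())
E
python3 -c "
from h import *
f=wrist('w1');ribpose(f,.06);plan(.434,-.2154,.12,2.801)"
```

```text
t=2.15 [ 0.4293 -0.2205  0.1997] [-3.14e+00  1.00e-03  2.79e+00] op 44.1 grip 0.0
3 [-0.9, 2.2, 26.6, 0.0, 0.0, -0.004] [-0.9, 2.2, 26.6, 0.0, 0.0, -0.004] [-0.9, 2.2, 26.6, 0.0, 0.0, -0.004]
```

View pics/w1.png

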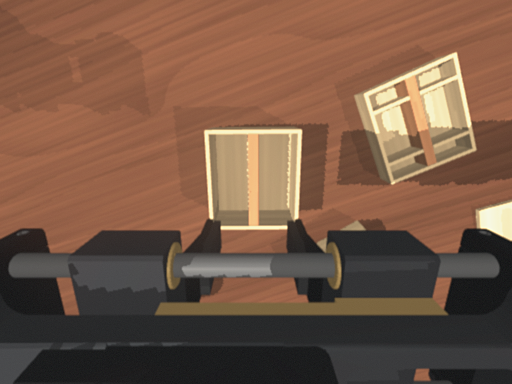

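The wrist view shows the deep tray at (253,178), with its rib running from (253,133) to (253,225) and the middle tray at (418,118). The arm was still settling when I took it. I'll loosen the mask.

```bash
python3 - <<'E'
from h import *
f=dict(np.load("w1.npz"));h=cv2.cvtColor(f["img"],cv2.COLOR_RGB2HSV)
for p in [(253,150),(253,200),(235,180),(270,180),(207,180),(250,300),(100,150)]: print(p,h[p[1],p[0]])
E
sed -i 's/(S>140)&(V>170)).astype(np.uint8)$/(S>105)\&(V>195)).astype(np.uint8)/' h.py
python3 -c "
from h import *
f=wrist('w2');ribpose(f,.06);plan(.434,-.2154,.12,2.801)"
```

```text
(253, 150) [ 15 120 243]
(253, 200) [ 16 116 245]
(235, 180) [ 17  93 184]
(270, 180) [ 17  93 184]
(207, 180) [ 18  99 237]
(250, 300) [ 10 133 161]
(100, 150) [ 10 134 156]
rib [ 0.4326 -0.2145] [ 13.3 110.2] yaw 2.803 px [261. 180.]
rib [ 0.4114 -0.0205] [59.8 12.9] yaw 0.072 px [423. 102.]
rib [0.3761 0.0276] [0.  1.9] yaw 3.012 px [464.  53.]
t=2.20 [ 0.4308 -0.2174  0.1997] [-3.141  0.     2.789] op 44.0 grip 0.0
3 [-0.8, 1.0, 26.6, 0.0, 0.0, -0.004] [-0.8, 1.0, 26.6, 0.0, 0.0, -0.004] [-0.8, 1.0, 26.6, 0.0, 0.0, -0.004]
```

Emit:
jog_arm([
  [-1,2,38,0,0,-0.005,44],
  [0,0,38,0,0,0,44],
  [0,0,38,0,0,0,44],
  [0,0,36,0,0,0,44],
  [0,0,24,0,0,0,44],
])

```text
time_s: 2.62
eef_pos: [0.4336, -0.209, 0.0224]
eef_rot: [-3.141, -0.003, 2.803]
ft_force: [-0.9, -0.1, 0.2]
opening: 0.508
grip_force: 0.0
```

Emit:
jog_arm([
  [0,0,0,0,0,0,44],
  [0,0,0,0,0,0,0],
  [0,0,0,0,0,0,0],
  [0,0,0,0,0,0,0],
  [0,0,0,0,0,0,0],
], squeeze=45)

```text
time_s: 3.03
eef_pos: [0.4366, -0.2101, 0.0272]
eef_rot: [3.141, 0.003, 2.803]
ft_force: [0.1, -0.5, -0.6]
opening: 0.287
grip_force: 0.0
```

Emit:
jog_arm([
  [0,0,0,0,0,0,0],
  [0,0,-10,0,0,0,0],
  [0,0,-25,0,0,0,0],
  [0,0,-38,0,0,0,0],
  [0,0,-38,0,0,0,0],
])

```text
time_s: 3.45
eef_pos: [0.4339, -0.2101, 0.138]
eef_rot: [-3.14, -0.002, 2.802]
ft_force: [0.7, 0.3, -1.8]
opening: 0.135
grip_force: 45.0
```

```bash
python3 -c "
from h import *
plan(.427,.234,.135,3.599,30)"
```

```text
t=3.45 [ 0.4339 -0.2101  0.138 ] [-3.140e+00 -2.000e-03  2.802e+00] op 11.7 grip 45.0
15 [10.3, 27.8, 0.2, 0.0, 0.0, -0.053] [-0.5, 29.6, 0.2, 0.0, 0.0, -0.053] [-11.2, 27.4, 0.1, 0.0, 0.0, -0.053]
```

```bash
python3 -c "
from h import *
from plant import *
f=wrist('w3');g=grab_frame('scene')['img'][...,::-1]
cv2.imwrite('pics/c3.png',np.hstack([cv2.resize(f['img'][100:300,130:380,::-1],(400,320)),cv2.resize(g[60:220,100:300],(400,320))]));print(sense())"
```

```text
{'time_s': 3.55, 'q': array([-0.37601657,  0.04270219,  0.76518685,  1.9927534 , -0.03609766,
        1.10947443,  1.63567203]), 'qvel': array([ 0.01374597,  0.06658293, -0.0154754 ,  0.08570651, -0.06251352,
       -0.09761979,  0.05517368]), 'joint_efforts': array([ -0.45322987, -29.87552941,   1.10187594, -37.95706272,
         0.83981199,   1.9116316 ,  -0.83654378]), 'eef_pos': array([ 0.43831281, -0.21141944,  0.14256   ]), 'eef_rot': array([3.13927812, 0.00893626, 2.80194235]), 'ft_force': array([ 1.04336607, -1.27461093, -2.81137373]), 'wrist_torque': array([ 0.05479229, -0.08051301,  0.03951457]), 'grip_force': 44.99991165474057, 'opening': 0.13674039069080454}
```

View pics/c3.png

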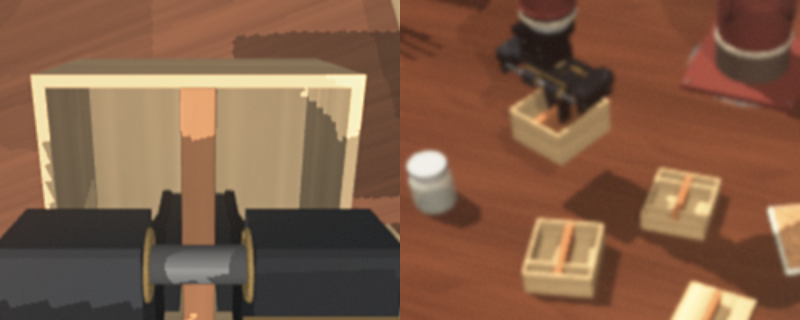

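The tray is held by the rib and level. From the rim's near-edge corners, about (150,146) and (358,146), I can work out how deep the grip is.

```bash
python3 -c "
from h import *
f=dict(np.load('w3.npz'));print(f['pos'],f['mount'].round(3).tolist())
for z in np.arange(.12,.22,.01):
    a,b=ray(f,[(150,147),(358.5,147)],z);m=(a+b)/2
    d=m-f['pos'];print(round(z,3),round(np.linalg.norm(a-b)*1000,1),'along',round(float(np.hypot(*d[:2])*1000),1),'rim above tcp',round((z-f['pos'][2])*1000,1))
plan(.427,.234,.17,3.599,30)
"
```

```text
[ 0.43388563 -0.21012572  0.13795163] [[-0.0, -0.959, -0.285, 0.078], [1.0, -0.0, -0.001, -0.001], [0.001, -0.285, 0.959, -0.162], [0.0, 0.0, 0.0, 1.0]]
0.12 140.5 along 55.1 rim above tcp -18.0
0.13 132.7 along 56.3 rim above tcp -8.0
0.14 124.9 along 57.6 rim above tcp 2.0
0.15 117.1 along 58.8 rim above tcp 12.0
0.16 109.3 along 60.1 rim above tcp 22.0
0.17 101.5 along 61.3 rim above tcp 32.0
0.18 93.7 along 62.6 rim above tcp 42.0
0.19 85.8 along 63.8 rim above tcp 52.0
0.2 78.0 along 65.0 rim above tcp 62.0
0.21 70.2 along 66.3 rim above tcp 72.0
t=3.55 [ 0.4383 -0.2114  0.1426] [3.139 0.009 2.802] op 11.9 grip 45.0
15 [10.6, 27.8, -1.9, 0.0, 0.0, -0.053] [-0.2, 29.7, -1.8, 0.0, 0.0, -0.053] [-11.0, 27.6, -1.7, 0.0, 0.0, -0.053]
```

```bash
python3 -c "
from h import *
plan(.49,0,.15,3.2,32)
f=dict(np.load('top0.npz'))"
```

```text
t=3.55 [ 0.4383 -0.2114  0.1426] [3.139 0.009 2.802] op 11.9 grip 45.0
7 [3.1, 30.9, -1.0, 0.0, 0.0, -0.057] [-2.2, 31.0, -1.0, 0.0, 0.0, -0.057] [-7.4, 30.2, -0.9, 0.0, 0.0, -0.057]
```

Emit:
jog_arm([
  [2,15,-1,0,0,-0.057,0],
  [2,31,-1,0,0,-0.057,0],
  [0,31,-1,0,0,-0.057,0],
  [-2,31,-1,0,0,-0.057,0],
])

```text
time_s: 3.88
eef_pos: [0.4583, -0.1025, 0.1399]
eef_rot: [3.141, -0.001, 3.034]
ft_force: [1.4, -0.0, -2.8]
opening: 0.129
grip_force: 45.0
```

Emit:
jog_arm([
  [-4,31,-1,0,0,-0.057,0],
  [-6,31,-1,0,0,-0.057,0],
  [-7,31,-1,0,0,-0.057,0],
  [-7,15,0,0,0,0,0],
])

```text
time_s: 4.22
eef_pos: [0.4865, 0.0079, 0.1428]
eef_rot: [3.141, -0.002, -3.073]
ft_force: [0.6, -0.4, -3.2]
opening: 0.137
grip_force: 45.0
```

```bash
python3 -c "
from h import *
plan(.427,.234,.15,3.599,32)"
```

```text
t=4.22 [0.4865 0.0079 0.1428] [ 3.141e+00 -2.000e-03 -3.073e+00] op 11.9 grip 45.0
8 [5.5, 28.7, -0.9, 0.0, 0.0, -0.049] [-0.2, 29.2, -0.9, 0.0, 0.0, -0.049] [-4.4, 28.9, -0.9, 0.0, 0.0, -0.049]
```

Emit:
jog_arm([
  [5,29,0,0,0,-0.049,0],
  [4,29,0,0,0,-0.049,0],
  [3,29,0,0,0,-0.049,0],
  [1,29,0,0,0,-0.049,0],
])

```text
time_s: 4.55
eef_pos: [0.4574, 0.1176, 0.1427]
eef_rot: [-3.141, -0.002, -2.883]
ft_force: [1.4, -0.3, -2.3]
opening: 0.134
grip_force: 45.0
```

Emit:
jog_arm([
  [0,29,0,0,0,-0.049,0],
  [-2,29,0,0,0,-0.049,0],
  [-3,25,0,0,0,-0.049,0],
  [-4,18,0,0,0,-0.049,0],
  [0,0,0,0,0,0,0],
])

```text
time_s: 4.97
eef_pos: [0.4337, 0.2193, 0.1429]
eef_rot: [3.141, -0.001, -2.68]
ft_force: [0.4, -0.3, -2.5]
opening: 0.135
grip_force: 45.0
```

Emit:
jog_arm([
  [0,0,0,0,0,0,0],
  [0,0,0,0,0,0,0],
  [0,0,0,0,0,0,0],
])

```text
time_s: 5.22
eef_pos: [0.4357, 0.2141, 0.1433]
eef_rot: [-3.141, -0.001, -2.692]
ft_force: [-0.1, 0.7, -3.4]
opening: 0.136
grip_force: 45.0
```

```bash
python3 -c "
from h import *
f=wrist('w4');cv2.imwrite('pics/w4c.png',f['img'][...,::-1]);plan(.427,.234,.06,3.599,32)"
```

```text
t=5.27 [0.4358 0.2141 0.1434] [-3.141 -0.    -2.692] op 11.9 grip 45.0
3 [-0.3, 7.3, 27.8, 0.0, 0.0, -0.002] [-0.3, 7.3, 27.8, 0.0, 0.0, -0.002] [-0.3, 7.3, 27.8, 0.0, 0.0, -0.002]
```

View pics/w4.png

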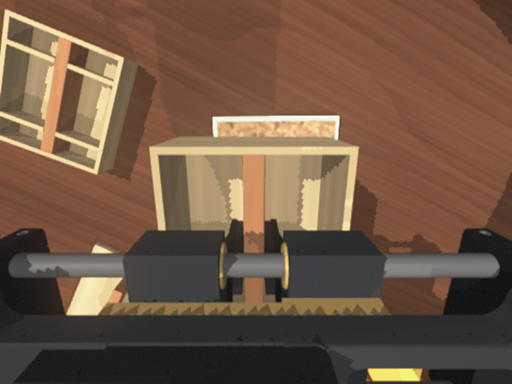

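The wrist view shows the tray held square, with the board's far edge at (212,118)–(340,116) beyond it. The remaining shift across matches the plan, and I'll confirm it with a ray cast.

```bash
python3 -c "
from h import *
f=dict(np.load('w4.npz'))
a,b=ray(f,[(212.5,116.5),(339.5,115.5)],.01);e=b-a;L=np.linalg.norm(e)
n=np.array([e[1],-e[0]])/L
m=((a+b)/2)[:2]
print(a,b,L); c=[m+.075*n,m-.075*n];print(c,'yaw',np.arctan2(n[1],n[0])%np.pi)
plan(.427,.234,.06,3.599,32)"
```

```text
[0.38877091 0.14142838 0.01      ] [0.3287501  0.26339235 0.01      ] 0.13593273551948604
[array([0.42605333, 0.23552646]), array([0.29146768, 0.16929427])] yaw 0.45732316043422594
t=5.27 [0.4358 0.2141 0.1434] [-3.141 -0.    -2.692] op 11.9 grip 45.0
3 [-0.3, 7.3, 27.8, 0.0, 0.0, -0.002] [-0.3, 7.3, 27.8, 0.0, 0.0, -0.002] [-0.3, 7.3, 27.8, 0.0, 0.0, -0.002]
```

Emit:
jog_arm([
  [0,11,10,0,0,0,0],
  [0,11,25,0,0,0,0],
  [0,0,30,0,0,0,0],
  [0,0,22,0,0,0,0],
  [0,0,0,0,0,0,0],
])

```text
time_s: 5.68
eef_pos: [0.4226, 0.2337, 0.052]
eef_rot: [-3.14, -0.007, -2.689]
ft_force: [-1.0, -1.0, -2.2]
opening: 0.134
grip_force: 45.0
```

Emit:
jog_arm([
  [0,0,2,0,0,0,0],
  [0,0,2,0,0,0,0],
  [0,0,2,0,0,0,0],
  [0,0,0,0,0,0,0],
])

```text
time_s: 6.02
eef_pos: [0.4265, 0.2355, 0.0514]
eef_rot: [3.141, 0.002, -2.69]
ft_force: [-0.3, -0.6, -1.8]
opening: 0.133
grip_force: 45.0
```

```bash
python3 -c "
from h import *
plan(.4265,.235,.04,3.599,32)"
```

```text
t=6.02 [0.4265 0.2355 0.0514] [ 3.141e+00  2.000e-03 -2.690e+00] op 11.5 grip 45.0
1 [0.2, -0.5, 11.4, 0.0, 0.0, -0.006]
```

Emit:
jog_arm([
  [0,0,1.5,0,0,0,0],
  [0,0,1.5,0,0,0,0],
  [0,0,0,0,0,0,0],
])

```text
time_s: 6.27
eef_pos: [0.4259, 0.2352, 0.0477]
eef_rot: [3.141, 0.0, -2.689]
ft_force: [-0.3, 0.6, -3.7]
opening: 0.133
grip_force: 45.0
```

Emit:
jog_arm([
  [0,0,1,0,0,0,0],
  [0,0,1,0,0,0,0],
  [0,0,0,0,0,0,0],
])

```text
time_s: 6.52
eef_pos: [0.4258, 0.2351, 0.0455]
eef_rot: [-3.142, -0.0, -2.689]
ft_force: [-0.1, -0.6, -1.3]
opening: 0.138
grip_force: 45.0
```

Emit:
jog_arm([
  [0,0,1,0,0,0,0],
  [0,0,0.5,0,0,0,0],
  [0,0,0,0,0,0,0],
])

```text
time_s: 6.77
eef_pos: [0.4259, 0.2352, 0.0453]
eef_rot: [3.141, -0.0, -2.69]
ft_force: [-6.4, -3.8, 17.5]
opening: 0.133
grip_force: 45.0
```

Emit:
jog_arm([
  [0,0,1,0,0,0,0],
  [0,0,0,0,0,0,0],
])

```text
time_s: 6.93
eef_pos: [0.4259, 0.2352, 0.0453]
eef_rot: [3.141, -0.0, -2.69]
ft_force: [-11.3, -7.0, 31.1]
opening: 0.134
grip_force: 45.0
```

Emit:
jog_arm([
  [0,0,-2,0,0,0,0],
  [0,0,0,0,0,0,34],
  [0,0,0,0,0,0,34],
  [0,0,0,0,0,0,34],
  [0,0,0,0,0,0,34],
])

```text
time_s: 7.35
eef_pos: [0.4258, 0.2351, 0.0449]
eef_rot: [-3.141, -0.0, -2.689]
ft_force: [-0.6, -0.0, 0.0]
opening: 0.338
grip_force: 0.0
```

Emit:
jog_arm([
  [0,0,0,0,0,0,34],
  [0,0,-30,0,0,0,34],
  [0,0,-38,0,0,0,34],
  [0,0,-38,0,0,0,34],
  [0,0,-20,0,0,0,34],
])

```text
time_s: 7.77
eef_pos: [0.4271, 0.2358, 0.1751]
eef_rot: [3.141, 0.004, -2.69]
ft_force: [1.2, 1.2, 0.1]
opening: 0.388
grip_force: 0.0
```

```bash
python3 -c "
from h import *
plan(.54,.06,.18,3.47,36)"
```

```text
t=7.77 [0.4271 0.2358 0.1751] [ 3.141  0.004 -2.69 ] op 33.8 grip 0.0
6 [-4.1, -34.6, -0.8, 0.0, 0.0, 0.021] [-6.3, -34.2, -0.8, 0.0, 0.0, 0.021] [-7.7, -34.0, -0.8, 0.0, 0.0, 0.021]
```

```bash
python3 -c "
from h import *
f=wrist('w5');ribpose(f,.07);plan(.6244,-.1363,.175,3.369,36)"
```

```text
rib [0.425  0.2334] [110.4  12. ] yaw 0.457 px [253. 184.]
rib [0.4281 0.024 ] [97.3 10.7] yaw 0.078 px [54. 94.]
rib [0.3695 0.198 ] [ 6.8 85.1] yaw 2.045 px [244. 123.]
t=7.82 [0.4283 0.2366 0.1776] [ 3.14   0.008 -2.69 ] op 34.3 grip 0.0
12 [-1.1, -35.1, 0.2, 0.0, 0.0, 0.019] [-5.1, -34.7, 0.2, 0.0, 0.0, 0.019] [-8.3, -34.1, 0.2, 0.0, 0.0, 0.019]
```

Deep tray is seated (about 2 mm from the board centre, yaw matches). On to the middle tray.

Emit:
jog_arm([
  [-1,-35,0,0,0,0.019,34],
  [-2,-35,0,0,0,0.019,34],
  [-2,-35,0,0,0,0.019,34],
  [-3,-35,0,0,0,0.019,34],
  [-4,-35,0,0,0,0.019,34],
])

```text
time_s: 8.23
eef_pos: [0.5077, 0.0781, 0.1708]
eef_rot: [3.142, 0.0, -2.785]
ft_force: [0.5, 0.6, 0.6]
opening: 0.387
grip_force: 0.0
```

Emit:
jog_arm([
  [-4,-35,0,0,0,0.019,34],
  [-5,-35,0,0,0,0.019,34],
  [-6,-34,0,0,0,0.019,34],
  [-6,-34,0,0,0,0.019,34],
  [-7,-34,0,0,0,0.019,34],
])

```text
time_s: 8.65
eef_pos: [0.5884, -0.0764, 0.1706]
eef_rot: [-3.142, -0.0, -2.88]
ft_force: [0.8, 1.1, 0.2]
opening: 0.39
grip_force: 0.0
```

Emit:
jog_arm([
  [-8,-34,0,0,0,0.019,34],
  [-8,-34,0,0,0,0.019,34],
  [0,0,0,0,0,0,34],
  [0,0,0,0,0,0,34],
])

```text
time_s: 8.98
eef_pos: [0.6202, -0.1394, 0.17]
eef_rot: [-3.14, -0.002, -2.921]
ft_force: [0.4, 0.6, -0.0]
opening: 0.388
grip_force: 0.0
```

```bash
python3 -c "
from h import *
f=wrist('w6');ribpose(f,.045);plan(.6244,-.1363,.018,3.369,36)"
```

```text
rib [ 0.4523 -0.0096] [88.2 15.4] yaw 0.077 px [424.  49.]
rib [ 0.6236 -0.1361] [109.6  12.8] yaw 0.219 px [257. 186.]
rib [ 0.7626 -0.062 ] [ 1.5 20.6] yaw 1.867 px [289. 302.]
t=9.03 [ 0.6201 -0.1372  0.1701] [-3.142e+00 -2.000e-03 -2.919e+00] op 33.2 grip 0.0
5 [-0.9, -0.0, 30.4, 0.0, 0.0, -0.001] [-0.9, -0.0, 30.4, 0.0, 0.0, -0.001] [-0.9, -0.0, 30.4, 0.0, 0.0, -0.001]
```

Emit:
jog_arm([
  [-4,0.5,36,0,0,0,34],
  [0,0,38,0,0,0,34],
  [0,0,38,0,0,0,34],
  [0,0,28,0,0,0,34],
  [0,0,14,0,0,0,34],
])

```text
time_s: 9.45
eef_pos: [0.6217, -0.1326, 0.013]
eef_rot: [3.139, -0.005, -2.915]
ft_force: [-0.4, 0.4, 0.8]
opening: 0.389
grip_force: 0.0
```

Emit:
jog_arm([
  [0,0,0,0,0,0,34],
  [0,0,0,0,0,0,0],
  [0,0,0,0,0,0,0],
  [0,0,0,0,0,0,0],
  [0,0,0,0,0,0,0],
])

```text
time_s: 9.87
eef_pos: [0.6254, -0.1354, 0.0189]
eef_rot: [-3.141, 0.003, -2.917]
ft_force: [-1.1, 0.2, -1.0]
opening: 0.17
grip_force: 0.0
```

Emit:
jog_arm([
  [0,0,0,0,0,0,0],
  [0,0,0,0,0,0,0],
  [0,0,0,0,0,0,0],
  [0,0,0,0,0,0,0],
])

```text
time_s: 10.2
eef_pos: [0.6252, -0.1351, 0.0187]
eef_rot: [-3.142, 0.002, -2.917]
ft_force: [-2.2, 1.6, 8.1]
opening: 0.132
grip_force: 45.0
```

```bash
python3 -c "
from h import *
plan(.6244,-.1363,.17,3.364,36)"
```

```text
t=10.20 [ 0.6252 -0.1351  0.0187] [-3.142e+00  2.000e-03 -2.917e+00] op 11.5 grip 45.0
5 [0.1, -0.2, -30.3, 0.0, 0.0, 0.0] [0.1, -0.2, -30.3, 0.0, 0.0, 0.0] [0.1, -0.2, -30.3, 0.0, 0.0, 0.0]
```

Emit:
jog_arm([
  [0,0,-15,0,0,0,0],
  [0,0,-35,0,0,0,0],
  [0,0,-38,0,0,0,0],
  [0,0,-38,0,0,0,0],
  [0,0,-25,0,0,0,0],
])

```text
time_s: 10.62
eef_pos: [0.6249, -0.136, 0.1722]
eef_rot: [-3.14, 0.003, -2.918]
ft_force: [0.7, -0.6, -2.1]
opening: 0.134
grip_force: 45.0
```

```bash
python3 -c "
from h import *
plan(.426,.2345,.17,3.597,32)"
```

```text
t=10.62 [ 0.6249 -0.136   0.1722] [-3.140e+00  3.000e-03 -2.918e+00] op 11.7 grip 45.0
14 [8.0, 29.0, 0.1, 0.0, 0.0, -0.017] [4.6, 29.7, 0.1, 0.0, 0.0, -0.017] [1.6, 30.0, 0.1, 0.0, 0.0, -0.017]
```

Emit:
jog_arm([
  [4,15,0,0,0,-0.017,0],
  [8,29,0,0,0,-0.017,0],
  [7.5,29,0,0,0,-0.017,0],
  [7,29,0,0,0,-0.017,0],
  [6,29.5,0,0,0,-0.017,0],
])

```text
time_s: 11.03
eef_pos: [0.5577, -0.0159, 0.1682]
eef_rot: [3.142, 0.0, -2.832]
ft_force: [0.6, 0.4, -2.1]
opening: 0.138
grip_force: 45.0
```

Emit:
jog_arm([
  [6,29.5,0,0,0,-0.017,0],
  [5,29.5,0,0,0,-0.017,0],
  [5,29.5,0,0,0,-0.017,0],
  [4,30,0,0,0,-0.017,0],
  [4,30,0,0,0,-0.017,0],
])

```text
time_s: 11.45
eef_pos: [0.4852, 0.116, 0.1684]
eef_rot: [3.141, 0.001, -2.747]
ft_force: [0.2, 1.2, -3.1]
opening: 0.137
grip_force: 45.0
```

Emit:
jog_arm([
  [3,30,0,0,0,-0.017,0],
  [3,30,0,0,0,-0.017,0],
  [2,30,0,0,0,-0.017,0],
  [2,25,0,0,0,-0.017,0],
  [0,0,0,0,0,0,0],
])

```text
time_s: 11.87
eef_pos: [0.4273, 0.2208, 0.1682]
eef_rot: [3.14, -0.0, -2.672]
ft_force: [-0.7, 0.7, -2.7]
opening: 0.13
grip_force: 45.0
```

Emit:
jog_arm([
  [0,0,0,0,0,0,0],
  [0,0,0,0,0,0,0],
  [0,0,0,0,0,0,0],
])

```text
time_s: 12.12
eef_pos: [0.4308, 0.215, 0.1681]
eef_rot: [-3.141, 0.0, -2.681]
ft_force: [-0.1, 0.0, -2.7]
opening: 0.133
grip_force: 45.0
```

```bash
cat >> h.py <<'E'
def held(f,rim):  # held tray: rib seen at height rim in world; relative to tool
    p=f["pos"];ribpose(f,rim);print("tcp",np.round(p,4))
E
python3 -c "
from h import *
f=wrist('w7');held(f,f['pos'][2]-.0187+.045);plan(.426,.2345,.095,3.597,32)"
```

```text
rib [0.3999 0.1982] [44.4 11. ] yaw 0.47 px [253. 193.]
rib [0.396  0.0974] [50.8  5.5] yaw 0.077 px [70. 99.]
rib [0.3703 0.1792] [ 4.4 26. ] yaw 2.031 px [245. 128.]
tcp [0.4308 0.215  0.1681]
t=12.17 [0.4308 0.215  0.1681] [-3.141  0.    -2.682] op 11.5 grip 45.0
3 [-1.4, 6.5, 24.4, 0.0, 0.0, 0.002] [-1.4, 6.5, 24.4, 0.0, 0.0, 0.002] [-1.4, 6.5, 24.4, 0.0, 0.0, 0.002]
```

View pics/w7.png

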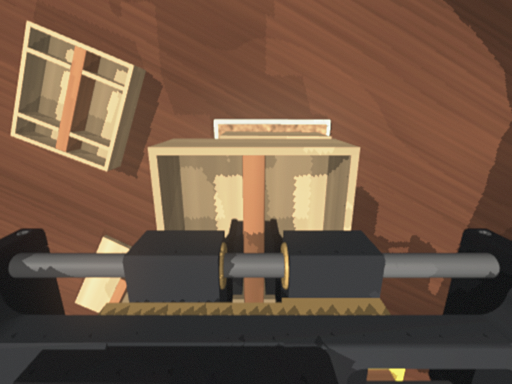

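The held tray sits square in the grip: rim corners (149,150) and (359,150), rib at column 253. The board edge is visible beyond it at (214–330,122). Now shift and lower.

Emit:
jog_arm([
  [-2,10,10,0,0,0,0],
  [-2.5,9.5,20,0,0,0,0],
  [0,0,20,0,0,0,0],
  [0,0,15,0,0,0,0],
  [0,0,5,0,0,0,0],
])

```text
time_s: 12.58
eef_pos: [0.4241, 0.235, 0.0951]
eef_rot: [-3.141, -0.004, -2.68]
ft_force: [-0.9, -0.5, -2.9]
opening: 0.133
grip_force: 45.0
```

Emit:
jog_arm([
  [0,0,0,0,0,0,0],
  [0,0,0,0,0,0,0],
  [0,0,2,0,0,0,0],
  [0,0,1,0,0,0,0],
  [0,0,0,0,0,0,0],
])

```text
time_s: 13.0
eef_pos: [0.4259, 0.2358, 0.0955]
eef_rot: [3.141, 0.001, -2.68]
ft_force: [-0.2, 1.3, -1.8]
opening: 0.134
grip_force: 45.0
```

Emit:
jog_arm([
  [0,0,2,0,0,0,0],
  [0,0,1,0,0,0,0],
  [0,0,0,0,0,0,0],
])

```text
time_s: 13.25
eef_pos: [0.4255, 0.2355, 0.0919]
eef_rot: [-3.142, -0.0, -2.679]
ft_force: [-0.1, -0.2, -2.2]
opening: 0.138
grip_force: 45.0
```

Emit:
jog_arm([
  [0,0,1.5,0,0,0.007,0],
  [0,0,1,0,0,0,0],
  [0,0,0,0,0,0,0],
])

```text
time_s: 13.5
eef_pos: [0.4255, 0.2355, 0.0893]
eef_rot: [-3.141, -0.0, -2.686]
ft_force: [-0.3, -0.8, -3.1]
opening: 0.135
grip_force: 45.0
```

Emit:
jog_arm([
  [0,0,1,0,0,0,0],
  [0,0,0.5,0,0,0,0],
  [0,0,0,0,0,0,0],
])

```text
time_s: 13.75
eef_pos: [0.4256, 0.2356, 0.0886]
eef_rot: [3.141, -0.0, -2.686]
ft_force: [-3.1, -2.7, 5.7]
opening: 0.132
grip_force: 45.0
```

Contact at the expected height. Release and rise.

Emit:
jog_arm([
  [0,0,-0.5,0,0,0,34],
  [0,0,0,0,0,0,34],
  [0,0,0,0,0,0,34],
  [0,0,0,0,0,0,34],
  [0,0,0,0,0,0,34],
])

```text
time_s: 14.17
eef_pos: [0.4257, 0.2356, 0.0886]
eef_rot: [3.142, 0.0, -2.686]
ft_force: [0.5, -0.6, 1.1]
opening: 0.367
grip_force: 0.0
```

Emit:
jog_arm([
  [0,0,0,0,0,0,34],
  [0,0,-30,0,0,0,34],
  [0,0,-38,0,0,0,34],
  [0,0,-30,0,0,0,34],
  [0,0,0,0,0,0,34],
])

```text
time_s: 14.58
eef_pos: [0.4282, 0.2372, 0.1926]
eef_rot: [3.14, 0.008, -2.687]
ft_force: [1.1, 0.9, 1.1]
opening: 0.389
grip_force: 0.0
```

Emit:
jog_arm([
  [0,0,0,0,0,0,34],
  [0,0,0,0,0,0,34],
])

```text
time_s: 14.75
eef_pos: [0.4254, 0.2355, 0.1861]
eef_rot: [3.142, -0.0, -2.686]
ft_force: [0.1, 0.1, -0.6]
opening: 0.392
grip_force: 0.0
```

```bash
python3 -c "
from h import *
f=wrist('w8');ribpose(f,.115);ribpose(f,.032);plan(.4394,-.0022,.175,3.228,34)"
```

```text
rib [0.4171 0.23  ] [94.2 11.5] yaw 0.451 px [254. 186.]
rib [0.4165 0.0518] [82.   8.7] yaw 0.077 px [61. 97.]
rib [0.3643 0.2051] [ 7.4 85.7] yaw 2.006 px [255. 125.]
rib [0.4391 0.2406] [127.7  15.6] yaw 0.451 px [254. 186.]
rib [ 0.4383 -0.0011] [111.2  11.8] yaw 0.077 px [61. 97.]
rib [0.3675 0.2069] [ 10.  116.2] yaw 2.006 px [255. 125.]
t=14.80 [0.425  0.2353 0.1856] [-3.141e+00 -2.000e-03 -2.686e+00] op 34.2 grip 0.0
8 [11.4, -27.5, 1.3, 0.0, 0.0, 0.046] [6.2, -29.1, 1.3, 0.0, 0.0, 0.046] [2.1, -29.7, 1.3, 0.0, 0.0, 0.046]
```

Middle tray seated. To the shallow tray.

Emit:
jog_arm([
  [11,-27.5,1,0,0,0.047,34],
  [10,-28,1,0,0,0.047,34],
  [9,-28.5,1,0,0,0.047,34],
  [7.5,-29,1,0,0,0.047,34],
  [6,-29,1,0,0,0.047,34],
])

```text
time_s: 15.22
eef_pos: [0.4341, 0.0854, 0.1802]
eef_rot: [-3.141, -0.002, -2.923]
ft_force: [1.1, -0.6, 0.3]
opening: 0.393
grip_force: 0.0
```

Emit:
jog_arm([
  [5,-29,1,0,0,0.047,34],
  [4,-29.5,1,0,0,0.047,34],
  [2,-29.5,1,0,0,0.047,34],
  [0,0,0,0,0,0,34],
  [0,0,0,0,0,0,34],
])

```text
time_s: 15.63
eef_pos: [0.4387, -0.003, 0.1775]
eef_rot: [-3.141, -0.002, -3.066]
ft_force: [0.2, -0.1, 0.0]
opening: 0.394
grip_force: 0.0
```

Emit:
jog_arm([
  [0,0,0,0,0,0,34],
  [0,0,0,0,0,0,34],
])

```text
time_s: 15.8
eef_pos: [0.4391, -0.0006, 0.178]
eef_rot: [-3.141, -0.001, -3.06]
ft_force: [-0.5, -0.3, -0.8]
opening: 0.39
grip_force: 0.0
```

```bash
python3 -c "
from h import *
f=wrist('w9');ribpose(f,.032);plan(.4387,-.0015,.013,3.22,36)"
```

```text
rib [ 0.4385 -0.0017] [109.3  13.5] yaw 0.081 px [254. 177.]
rib [0.4306 0.3107] [110.8  12.2] yaw 0.458 px [508. 190.]
rib [0.3613 0.2039] [ 8.1 38.4] yaw 2.035 px [441. 128.]
t=15.85 [ 0.4392 -0.0005  0.1781] [-3.141e+00 -1.000e-03 -3.060e+00] op 33.9 grip 0.0
5 [0.1, -0.2, 33.0, 0.0, 0.0, 0.001] [0.1, -0.2, 33.0, 0.0, 0.0, 0.001] [0.1, -0.2, 33.0, 0.0, 0.0, 0.001]
```

Emit:
jog_arm([
  [0.5,-1,38,0,0,0,34],
  [0,0,38,0,0,0,34],
  [0,0,38,0,0,0,34],
  [0,0,28,0,0,0,34],
  [0,0,13,0,0,0,34],
])

```text
time_s: 16.27
eef_pos: [0.4365, -0.0022, 0.02]
eef_rot: [-3.14, -0.005, -3.06]
ft_force: [-1.4, -0.2, -0.1]
opening: 0.389
grip_force: 0.0
```

Emit:
jog_arm([
  [0,0,6,0,0,0,34],
  [0,0,3,0,0,0,34],
  [0,0,0,0,0,0,0],
  [0,0,0,0,0,0,0],
  [0,0,0,0,0,0,0],
])

```text
time_s: 16.68
eef_pos: [0.44, -0.0023, 0.0156]
eef_rot: [3.141, 0.002, -3.062]
ft_force: [-0.1, -0.4, -0.3]
opening: 0.24
grip_force: 0.0
```

Emit:
jog_arm([
  [0,0,0,0,0,0,0],
  [0,0,0,0,0,0,0],
  [0,0,0,0,0,0,0],
  [0,0,0,0,0,0,0],
  [0,0,0,0,0,0,0],
])

```text
time_s: 17.1
eef_pos: [0.4397, -0.0021, 0.0154]
eef_rot: [3.141, 0.001, -3.062]
ft_force: [-0.2, 2.1, 8.2]
opening: 0.133
grip_force: 45.0
```

Emit:
jog_arm([
  [0,0,-15,0,0,0,0],
  [0,0,-35,0,0,0,0],
  [0,0,-40,0,0,0,0],
  [0,0,-40,0,0,0,0],
  [0,0,-35,0,0,0,0],
])

```text
time_s: 17.52
eef_pos: [0.4388, -0.0031, 0.1821]
eef_rot: [3.141, 0.001, -3.063]
ft_force: [1.2, 0.3, -3.3]
opening: 0.133
grip_force: 45.0
```

```bash
python3 -c "
from h import *
plan(.4255,.235,.187,3.597,29)"
```

```text
t=17.52 [ 0.4388 -0.0031  0.1821] [ 3.141e+00  1.000e-03 -3.063e+00] op 11.5 grip 45.0
9 [-0.6, 26.5, -0.5, 0.0, 0.0, -0.042] [-5.0, 26.0, -0.5, 0.0, 0.0, -0.042] [-9.3, 24.8, -0.5, 0.0, 0.0, -0.042]
```

Emit:
jog_arm([
  [-0.5,13,-1,0,0,-0.021,0],
  [-1,26.5,-1,0,0,-0.042,0],
  [-2,26.5,-1,0,0,-0.042,0],
  [-3,26,0,0,0,-0.042,0],
  [-4,26,0,0,0,-0.042,0],
])

```text
time_s: 17.93
eef_pos: [0.4307, 0.1169, 0.1822]
eef_rot: [3.141, -0.0, -2.871]
ft_force: [0.6, -0.5, -1.8]
opening: 0.131
grip_force: 45.0
```

Emit:
jog_arm([
  [-5,26,0,0,0,-0.042,0],
  [-6,26,0,0,0,-0.042,0],
  [-7,25.5,0,0,0,-0.042,0],
  [-8,25,0,0,0,-0.042,0],
  [-7,15,0,0,0,-0.021,0],
])

```text
time_s: 18.35
eef_pos: [0.4216, 0.2411, 0.1822]
eef_rot: [3.141, -0.0, -2.679]
ft_force: [0.5, 0.2, -3.2]
opening: 0.133
grip_force: 45.0
```

Emit:
jog_arm([
  [0,0,0,0,0,0,0],
  [0,0,0,0,0,0,0],
  [0,0,0,0,0,0,0],
  [0,0,0,0,0,0,0],
])

```text
time_s: 18.68
eef_pos: [0.4229, 0.2366, 0.1825]
eef_rot: [-3.141, -0.0, -2.686]
ft_force: [-0.4, 0.6, -2.3]
opening: 0.135
grip_force: 45.0
```

```bash
python3 -c "
from h import *
f=wrist('w10');plan(.4255,.235,.136,3.597,29)"
```

```text
t=18.73 [0.4229 0.2367 0.1826] [-3.141 -0.    -2.686] op 11.7 grip 45.0
2 [-0.8, -1.3, 23.3, 0.0, 0.0, -0.0] [-0.8, -1.3, 23.3, 0.0, 0.0, -0.0]
```

View pics/w10.png

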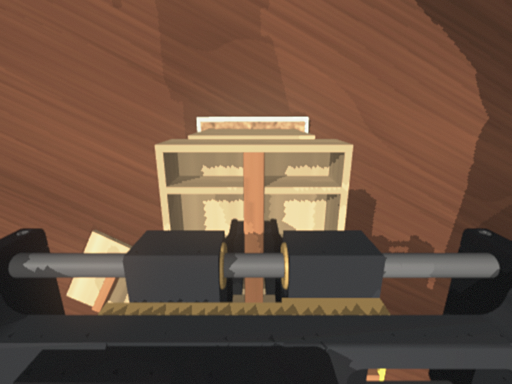

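The held shallow tray (156–352, row 148) is above the stack, whose rim is visible at (189–315,136); both centre near column 253. Lowering.

Emit:
jog_arm([
  [-1.5,-2.5,12,0,0,0,0],
  [0,0,18,0,0,0,0],
  [0,0,12,0,0,0,0],
  [0,0,5,0,0,0,0],
  [0,0,0,0,0,0,0],
])

```text
time_s: 19.15
eef_pos: [0.4246, 0.2352, 0.1347]
eef_rot: [-3.141, -0.002, -2.686]
ft_force: [0.4, -0.2, -3.1]
opening: 0.135
grip_force: 45.0
```

Emit:
jog_arm([
  [0,0,0,0,0,0,0],
  [0,0,1,0,0,0,0],
  [0,0,1,0,0,0,0],
  [0,0,0,0,0,0,0],
])

```text
time_s: 19.48
eef_pos: [0.4253, 0.2363, 0.134]
eef_rot: [3.141, 0.001, -2.684]
ft_force: [-0.1, -1.1, -2.8]
opening: 0.135
grip_force: 45.0
```

Emit:
jog_arm([
  [0,0,1,0,0,0,0],
  [0,0,1,0,0,0,0],
  [0,0,0,0,0,0,0],
])

```text
time_s: 19.73
eef_pos: [0.425, 0.2362, 0.1315]
eef_rot: [-3.142, -0.0, -2.684]
ft_force: [-0.8, -0.7, -2.4]
opening: 0.136
grip_force: 45.0
```

Emit:
jog_arm([
  [0,0,1,0,0,0,0],
  [0,0,0.7,0,0,0,0],
  [0,0,0,0,0,0,0],
  [0,0,0,0,0,0,0],
])

```text
time_s: 20.07
eef_pos: [0.4251, 0.2362, 0.1304]
eef_rot: [3.141, 0.0, -2.685]
ft_force: [-3.0, -1.4, 4.9]
opening: 0.131
grip_force: 45.0
```

Contact. Release, rise and check.

Emit:
jog_arm([
  [0,0,-0.5,0,0,0,34],
  [0,0,0,0,0,0,34],
  [0,0,0,0,0,0,34],
  [0,0,0,0,0,0,34],
  [0,0,0,0,0,0,34],
])

```text
time_s: 20.48
eef_pos: [0.4251, 0.2362, 0.1303]
eef_rot: [-3.142, 0.0, -2.684]
ft_force: [0.3, 0.2, -0.1]
opening: 0.367
grip_force: 0.0
```

Emit:
jog_arm([
  [0,0,0,0,0,0,34],
  [0,0,-30,0,0,0,34],
  [0,0,-38,0,0,0,34],
  [0,0,-30,0,0,0,34],
  [0,0,0,0,0,0,34],
])

```text
time_s: 20.9
eef_pos: [0.4274, 0.2376, 0.2344]
eef_rot: [3.139, 0.008, -2.685]
ft_force: [0.6, -0.2, 0.4]
opening: 0.39
grip_force: 0.0
```

Emit:
jog_arm([
  [0,0,0,0,0,0,34],
  [0,0,0,0,0,0,34],
  [0,0,0,0,0,0,34],
])

```text
time_s: 21.15
eef_pos: [0.4245, 0.2358, 0.2272]
eef_rot: [-3.141, -0.002, -2.684]
ft_force: [0.5, -0.7, -0.3]
opening: 0.391
grip_force: 0.0
```

```bash
python3 -c "
from h import *
f=wrist('w11');ribpose(f,.147);plan(.657,.1197,.2,3.095,36)"
```

```text
rib [0.424  0.2342] [110.1  12. ] yaw 0.45 px [253. 191.]
rib [0.3662 0.1986] [ 5.2 65.7] yaw 2.041 px [244. 124.]
rib [0.3484 0.2354] [ 5.7 11.7] yaw 1.854 px [292. 124.]
t=21.20 [0.4244 0.2358 0.2271] [-3.141e+00 -2.000e-03 -2.684e+00] op 34.2 grip 0.0
8 [-19.7, -25.9, 3.4, 0.0, 0.0, 0.063] [-25.5, -20.1, 3.3, 0.0, 0.0, 0.063] [-28.8, -15.0, 3.3, 0.0, 0.0, 0.063]
```

Emit:
jog_arm([
  [-20,-26,0,0,0,0.063,34],
  [-21,-25,2,0,0,0.063,34],
  [-23,-23,4,0,0,0.063,34],
  [-24,-22,4,0,0,0.063,34],
  [-25.5,-20,4,0,0,0.063,34],
])

```text
time_s: 21.62
eef_pos: [0.5715, 0.1621, 0.2131]
eef_rot: [-3.141, -0.001, -3.002]
ft_force: [0.0, 0.6, 0.4]
opening: 0.394
grip_force: 0.0
```

Emit:
jog_arm([
  [-27,-18.5,4,0,0,0.063,34],
  [-28,-17,4,0,0,0.063,34],
  [-29,-15,4,0,0,0.063,34],
  [0,0,0,0,0,0,34],
  [0,0,0,0,0,0,34],
])

```text
time_s: 22.03
eef_pos: [0.6588, 0.1175, 0.1999]
eef_rot: [-3.139, -0.003, 3.092]
ft_force: [-1.5, 0.2, -0.2]
opening: 0.388
grip_force: 0.0
```

Emit:
jog_arm([
  [0,0,0,0,0,0,34],
  [0,0,0,0,0,0,34],
])

```text
time_s: 22.2
eef_pos: [0.6577, 0.1204, 0.2021]
eef_rot: [3.141, -0.001, 3.096]
ft_force: [-0.8, 0.0, 0.0]
opening: 0.39
grip_force: 0.0
```

```bash
python3 -c "
from h import *
f=wrist('w12');ribpose(f,.036);plan(.657,.1197,.02,3.095,36)"
```

```text
rib [0.6539 0.1209] [11.3 68.6] yaw 3.102 px [255. 172.]
rib [0.4842 0.189 ] [23.7  7.6] yaw 0.426 px [312.  17.]
rib [0.4884 0.2534] [ 4.9 13.2] yaw 1.899 px [370.  17.]
t=22.25 [0.6577 0.1205 0.2025] [ 3.141 -0.     3.097] op 33.9 grip 0.0
6 [0.1, -0.2, 30.4, 0.0, 0.0, 0.0] [0.1, -0.2, 30.4, 0.0, 0.0, 0.0] [0.1, -0.2, 30.4, 0.0, 0.0, 0.0]
```

View pics/w12.png

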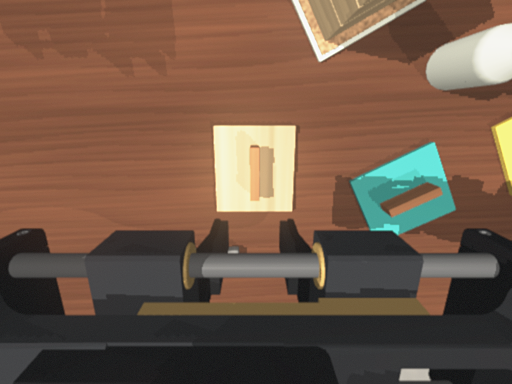

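The plain lid is at (254,168) in the wrist view, with its bar at (255,172) and the turquoise decoy off to the side. Checking the centre from the plate corners.

```bash
python3 -c "
from h import *
f=dict(np.load('w12.npz'));h=cv2.cvtColor(f['img'],cv2.COLOR_RGB2HSV);m=((h[...,2]>200)&(h[...,0]>12)).astype(np.uint8)
m[:100]=0;m[225:]=0;m[:,:190]=0;m[:,320:]=0
c=max(cv2.findContours(m,cv2.RETR_EXTERNAL,cv2.CHAIN_APPROX_NONE)[0],key=cv2.contourArea)[:,0]
print(rect(ray(f,c,.008)))
ray(f,c,.008)"
```

```text
(array([0.65565833, 0.11986791]), (108.30831146240234, 119.61891174316406), 87.39544677734375)
```

Emit:
jog_arm([
  [2,0.5,38,0,0,0,34],
  [0,0,40,0,0,0,34],
  [0,0,40,0,0,0,34],
  [0,0,35,0,0,0,34],
  [0,0,18,0,0,0,34],
])

```text
time_s: 22.67
eef_pos: [0.6534, 0.121, 0.0273]
eef_rot: [-3.141, -0.005, 3.097]
ft_force: [-0.6, 0.5, 0.5]
opening: 0.392
grip_force: 0.0
```

Emit:
jog_arm([
  [0,0,9,0,0,0,34],
  [0,0,4,0,0,0,34],
  [0,0,0,0,0,0,0],
  [0,0,0,0,0,0,0],
  [0,0,0,0,0,0,0],
])

```text
time_s: 23.08
eef_pos: [0.6578, 0.1204, 0.0204]
eef_rot: [3.14, 0.003, 3.095]
ft_force: [0.5, 0.2, -0.3]
opening: 0.247
grip_force: 0.0
```

Emit:
jog_arm([
  [0,0,0,0,0,0,0],
  [0,0,0,0,0,0,0],
  [0,0,0,0,0,0,0],
  [0,0,0,0,0,0,0],
  [0,0,0,0,0,0,0],
])

```text
time_s: 23.5
eef_pos: [0.6574, 0.1204, 0.0198]
eef_rot: [3.141, 0.002, 3.095]
ft_force: [-1.7, -0.4, 6.6]
opening: 0.136
grip_force: 45.0
```

The grip is a bit shallow on the bar, so I'll reopen, go 7 mm lower and regrip.

Emit:
jog_arm([
  [0,0,0,0,0,0,20],
  [0,0,0,0,0,0,20],
  [0,0,4,0,0,0,20],
  [0,0,3,0,0,0,20],
  [0,0,0,0,0,0,20],
])

```text
time_s: 23.92
eef_pos: [0.6558, 0.1199, 0.0102]
eef_rot: [-3.141, -0.002, 3.095]
ft_force: [-0.0, -0.1, -0.5]
opening: 0.226
grip_force: 0.0
```

Emit:
jog_arm([
  [0,0,0,0,0,0,0],
  [0,0,0,0,0,0,0],
  [0,0,0,0,0,0,0],
  [0,0,0,0,0,0,0],
  [0,0,0,0,0,0,0],
])

```text
time_s: 24.33
eef_pos: [0.6564, 0.12, 0.0112]
eef_rot: [-3.141, -0.0, 3.095]
ft_force: [-0.1, 0.3, -1.3]
opening: 0.134
grip_force: 45.0
```

Emit:
jog_arm([
  [0,0,0,0,0,0,0],
])

```text
time_s: 24.42
eef_pos: [0.6565, 0.12, 0.0113]
eef_rot: [-3.142, -0.0, 3.095]
ft_force: [1.0, 0.5, -1.8]
opening: 0.134
grip_force: 45.0
```

Emit:
jog_arm([
  [0,0,-15,0,0,0,0],
  [0,0,-38,0,0,0,0],
  [0,0,-41,0,0,0,0],
  [0,0,-41,0,0,0,0],
  [0,0,-41,0,0,0,0],
])

```text
time_s: 24.83
eef_pos: [0.6562, 0.1196, 0.1906]
eef_rot: [3.142, 0.001, 3.094]
ft_force: [1.1, 0.7, -1.7]
opening: 0.134
grip_force: 45.0
```

Emit:
jog_arm([
  [0,0,-20,0,0,0,0],
  [0,0,0,0,0,0,0],
])

```text
time_s: 25.0
eef_pos: [0.6592, 0.1198, 0.2151]
eef_rot: [3.138, 0.009, 3.094]
ft_force: [1.1, -1.0, -0.6]
opening: 0.134
grip_force: 45.0
```

```bash
python3 -c "
from h import *
plan(.4255,.235,.21,3.594,28)"
```

```text
t=25.00 [0.6592 0.1198 0.2151] [3.138 0.009 3.094] op 11.6 grip 45.0
10 [23.9, 10.4, 0.3, 0.0, 0.0, -0.05] [20.6, 16.0, 0.4, 0.0, 0.0, -0.05] [17.0, 19.7, 0.4, 0.0, 0.0, -0.05]
```

Emit:
jog_arm([
  [12,5,0,0,0,-0.025,0],
  [24,10.5,0,0,0,-0.05,0],
  [23,11.5,0,0,0,-0.05,0],
  [22.5,13,0,0,0,-0.05,0],
  [22,14,0,0,0,-0.05,0],
])

```text
time_s: 25.42
eef_pos: [0.5491, 0.1697, 0.2072]
eef_rot: [-3.141, -0.001, -2.961]
ft_force: [0.3, -0.0, -1.4]
opening: 0.135
grip_force: 45.0
```

Emit:
jog_arm([
  [21,15,0,0,0,-0.05,0],
  [20.5,16,0,0,0,-0.05,0],
  [20,17,0,0,0,-0.05,0],
  [19,18,0,0,0,-0.05,0],
  [18,19,0,0,0,-0.05,0],
])

```text
time_s: 25.83
eef_pos: [0.4308, 0.2244, 0.2074]
eef_rot: [-3.141, -0.0, -2.711]
ft_force: [-0.8, 1.7, -1.1]
opening: 0.137
grip_force: 45.0
```

Emit:
jog_arm([
  [8,10,0,0,0,-0.025,0],
  [0,0,0,0,0,0,0],
  [0,0,0,0,0,0,0],
  [0,0,0,0,0,0,0],
  [0,0,0,0,0,0,0],
])

```text
time_s: 26.25
eef_pos: [0.4219, 0.2294, 0.2074]
eef_rot: [-3.141, 0.0, -2.691]
ft_force: [0.7, 0.3, -1.7]
opening: 0.133
grip_force: 45.0
```

```bash
python3 -c "
from h import *
f=wrist('w13');plan(.4255,.235,.164,3.594,28)"
```

```text
t=26.30 [0.4218 0.2294 0.2073] [-3.141 -0.    -2.691] op 11.4 grip 45.0
2 [-2.9, 1.7, 21.6, 0.0, 0.0, -0.001] [-2.9, 1.7, 21.6, 0.0, 0.0, -0.001]
```

View pics/w13.png

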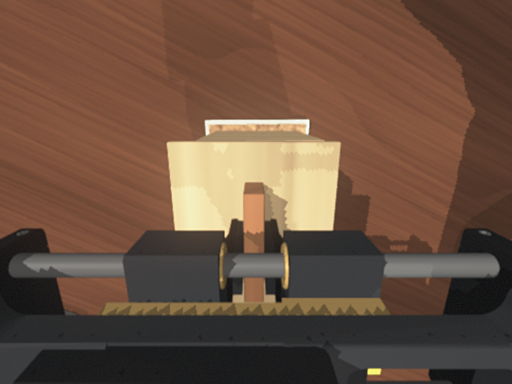

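The lid is held flat: plate edge (168–340, row 141), bar at column 254, board edge beyond at (206–309,124). Shifting and lowering.

Emit:
jog_arm([
  [-3,2,10,0,0,0,0],
  [-3,1.5,15,0,0,0,0],
  [0,0,11,0,0,0,0],
  [0,0,5,0,0,0,0],
  [0,0,0,0,0,0,0],
])

```text
time_s: 26.72
eef_pos: [0.4241, 0.2352, 0.1646]
eef_rot: [-3.141, -0.003, -2.689]
ft_force: [0.6, 0.0, -1.5]
opening: 0.138
grip_force: 45.0
```

Emit:
jog_arm([
  [0,0,0,0,0,0,0],
  [0,0,0.7,0,0,0,0],
  [0,0,0,0,0,0,0],
  [0,0,0,0,0,0,0],
])

```text
time_s: 27.05
eef_pos: [0.425, 0.2362, 0.1662]
eef_rot: [3.141, 0.001, -2.688]
ft_force: [-0.8, 0.4, -2.3]
opening: 0.132
grip_force: 45.0
```

```bash
python3 -c "
from h import *
f=dict(np.load('w13.npz'));a,b=ray(f,[(168,141.5),(340,141.5)],.2036);print(np.linalg.norm(a-b),np.hypot(*((a+b)/2-f['pos'])[:2]))
plan(.4255,.235,.164,3.594,28)"
```

```text
0.10606977375630218 0.06095592803012086
t=27.05 [0.425  0.2362 0.1662] [ 3.141e+00  1.000e-03 -2.688e+00] op 11.5 grip 45.0
1 [0.1, -1.3, 2.2, 0.0, 0.0, 0.001]
```

Along-offset is about 1 mm, so it's centred. Continue down to about 0.158.

Emit:
jog_arm([
  [0,-0.6,2.5,0,0,0,0],
  [0,0,2,0,0,0,0],
  [0,0,1,0,0,0,0],
  [0,0,0,0,0,0,0],
  [0,0,0,0,0,0,0],
])

```text
time_s: 27.47
eef_pos: [0.4249, 0.2354, 0.1601]
eef_rot: [-3.142, -0.0, -2.688]
ft_force: [-0.4, 0.5, -1.5]
opening: 0.136
grip_force: 45.0
```

Emit:
jog_arm([
  [0,0,1,0,0,0,0],
  [0,0,0.5,0,0,0,0],
  [0,0,0,0,0,0,0],
])

```text
time_s: 27.72
eef_pos: [0.425, 0.2354, 0.1585]
eef_rot: [-3.141, -0.0, -2.688]
ft_force: [0.1, 0.2, -1.4]
opening: 0.135
grip_force: 45.0
```

Emit:
jog_arm([
  [0,0,0.7,0,0,0,0],
  [0,0,0,0,0,0,0],
  [0,0,0,0,0,0,0],
])

```text
time_s: 27.97
eef_pos: [0.4251, 0.2355, 0.1581]
eef_rot: [3.142, 0.0, -2.688]
ft_force: [-0.6, 0.0, 1.1]
opening: 0.134
grip_force: 45.0
```

Contact (force up about 2.5 N). Release, rise and check from above.

Emit:
jog_arm([
  [0,0,0,0,0,0,34],
  [0,0,0,0,0,0,34],
  [0,0,0,0,0,0,34],
  [0,0,0,0,0,0,34],
  [0,0,0,0,0,0,34],
])

```text
time_s: 28.38
eef_pos: [0.425, 0.2355, 0.158]
eef_rot: [3.142, 0.0, -2.688]
ft_force: [0.3, -0.1, -0.5]
opening: 0.371
grip_force: 0.0
```

Emit:
jog_arm([
  [0,0,0,0,0,0,34],
  [0,0,-30,0,0,0,34],
  [0,0,-38,0,0,0,34],
  [0,0,-25,0,0,0,34],
  [0,0,0,0,0,0,34],
])

```text
time_s: 28.8
eef_pos: [0.4271, 0.2367, 0.2564]
eef_rot: [3.14, 0.008, -2.689]
ft_force: [1.5, -0.2, -0.3]
opening: 0.389
grip_force: 0.0
```

Emit:
jog_arm([
  [0,0,0,0,0,0,34],
  [0,0,0,0,0,0,34],
  [0,0,0,0,0,0,34],
  [0,0,0,0,0,0,34],
  [0,0,0,0,0,0,34],
])

```text
time_s: 29.22
eef_pos: [0.4246, 0.2352, 0.2501]
eef_rot: [-3.141, -0.002, -2.688]
ft_force: [-0.4, -0.6, 0.2]
opening: 0.391
grip_force: 0.0
```

```bash
python3 -c "
from h import *
from plant import *
f=wrist('w14');ribpose(f,.183);g=grab_frame('scene')['img'][...,::-1]
cv2.imwrite('pics/end.png',np.hstack([cv2.resize(f['img'][80:300,130:380,::-1],(400,352)),cv2.resize(g[90:266,240:440],(400,352))]))"
```

```text
rib [0.4243 0.2339] [68.1 11.7] yaw 0.446 px [254. 199.]
rib [0.3626 0.2044] [ 5.7 70.5] yaw 2.024 px [256. 123.]
rib [0.3919 0.1649] [0.8 0. ] yaw 0.393 px [197. 134.]
```

View pics/end.png

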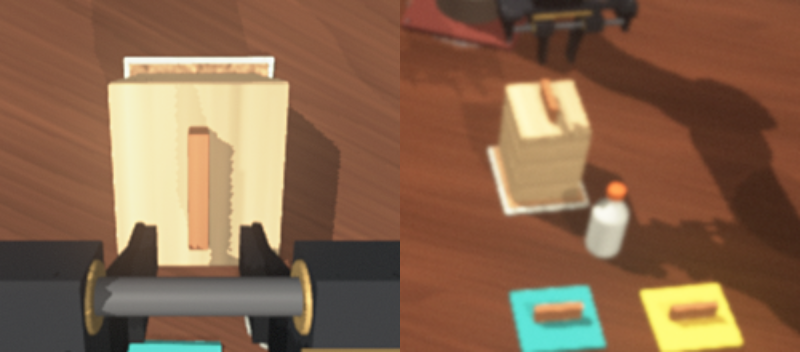

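The stack stands square on the board with the lid on top, centred at (0.424, 0.234). The glue bottle is untouched and the gripper is clear, so I'm handing in.

```bash
python3 -c "
from plant import *
print(finish_job())"
```

```text
the job is handed in; nothing more can be done
None
```

The organiser is stacked on the cork board in order (deep, middle, shallow, lid), centred within about 2–3 mm by my measurements, and the job was handed in at about 29 s; the hand-in gave no verdict back.

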